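Take the red dye from the caddy

ROBOT

A 6-joint arm with a two-finger parallel gripper is mounted at the origin on the work surface. World frame = base frame: x ahead of the robot, y to its left, z up, the work surface at z = 0. Lengths are in m, angles in rad, forces in N, time in s.
With the tool pointing down it reaches from about 0.375 to 0.9 m from the base axis. Payload 3.1 kg.
Tool frame: the origin (TCP) lies midway between the tips of the shut fingers; the grasp point (between the pads) lies 19 mm behind it (bot.hold_point_z is the distance from the TCP to the grasp point, in m); x points along the fingers, y is the direction in which the jaws open and shut, and the axes are right-handed (so a half turn about x gives the same grasp; the last joint's range is limited). The gripper opens to 85 mm and grips with 20 to 120 N. Pads are 22 mm wide; open, the fingers measure 114 mm over their backs; the gripper's body (76 mm by 85 mm) begins 54 mm behind the grasp point. The pads swing forward as they close: fully open they stand 13 mm farther back than shut.
Start: joints at [-1.369, 0.527, 1.433, -0, 1.181, -0.178], TCP at [0.232, -0.58, 0.231] pointing down, gripper open.
Joint ranges: [-3.08, 3.08], [-0.75, 2.2], [0.22, 2.44], [-1.43, 4.57], [0, 2.65], [-2.85, 2.85]. Speed limits (rad/s): [2.79, 2.79, 3.14, 3.14, 3.14, 3.14].

INTERFACE

Orientations are given as a unit quaternion [x, y, z, w].
In Python, from station import telemetry, camera, calibration, bot, finder gives the robot as it stands. The module is installed in compiled form; this text tells all that it offers.
- The arm moves only by the tool jog_arm, never from a script. Its arguments are lists of equal length, an entry for each row: "jaw": the opening, from 0 (shut) to 1 (fully open); "slide": the shift along the tool's x, y, z in mm, a list of three; "angular": the turn, a rotation vector about the tool's x, y, z in degrees, a list of three. A call has 1 to 10 rows; each row shifts and turns the pose as measured when the row begins, along the tool's axes as they then stand; what a row does not reach is not made up. A row lasts 1/8 s, in which the tool goes at most 62.5 mm and 10.7 degrees, less where a joint would pass 70% of its speed; a pose out of reach is approached as far as the arm can. A call with a gripper value outside its range is refused whole. The fingers move at their own pace and stop on an object; "newtons" is the grip in N (left out, the last holds). Time passes only in rows, so rows that do not move let the fingers close. It gives the time, the measured TCP pose, the force and the opening at its end, in the units of the state.
- telemetry.read_state(): the state, without advancing time (a new reading comes with each control period).
- camera(name): name is "scene" or "top" or "wrist"; returns the picture (400x640x3 uint8, red, green, blue); there is no depth.
- calibration(name): a dict with "intrinsics" (3x3 intrinsics, pixels), "k1" (the pictures are not rectified: a ray, as slopes to the right and down, at radius r is drawn at 1 + k1 r^2 times it, then the intrinsics apply), "R" (3x3) and "t" (3): a world point X has camera coordinates R X + t. Camera axes: x right, y down, z forward; pixel columns grow to the right and rows downward; lengths in m; the calibration is good to about 2 mm. A picture is of the moment at which its call begins: read the wrist's pose just before it. calibration takes no time and is no camera call; for the wrist camera it gives the pose at the moment of the call.
- bot.close_job(): hands the job in, once; it reports no verdict.
Trained networks look in the newest picture that a camera, given by its name, has taken for a name from the list of things; names that differ only in an ending like _2 or _b are one class to them, and where a whole thing is asked for, a point or a joint stands for the part that bears it (a point fixed in the world has none). Each returns a list of dicts, best first, with "p" (0 to 1); they miss things now and then, are a little off and sometimes report something else, mostly with a low value. They report only what shows in the picture. A call takes as long as a camera call. They do not tell look-alikes from the thing itself.
- finder.outline_of(query, camera): "mask" (400x640 bool, what is visible of it) and "xy" ([column, row] in pixels, amid what is visible of it).
The state is a dict: "clock": time; "q": joint angles; "joint_vel": joint speeds; "joint_efforts": joint torques, N m; "position": TCP position; "tool_rot": TCP orientation; "ft_force": force on the tool from outside, world axes, zero at the start; "moment": the same for the moment, N m; "grip_width": finger opening in m.
Only numpy, scipy, OpenCV 4.12 (cv2) and the standard library are available. Lean on these libraries where they do the work, as an engineer would, in place of code of your own. Each camera call takes 0.05 s, during which the arm holds its last target. There are 200 camera calls.

TASK

Take the red bottle of shoe dye out of the crowded wooden caddy (fingers fit only in front of and behind the row, not between the bottles) and stand it upright in the round steel anti-tip dish: lower it in before letting go, do not drop it. Leave the black and the blue bottle standing in their places.

Things in the scene. Friction and masses are not known exactly. Their poses are not given: they have to be found in the camera images.
- red_bottle: Bottle to take: red, white label band, red cap. Upright cylinder 100 mm tall, 28 mm in diameter up to 70 mm, then a 26 mm cap. Origin: centre of its underside, z up. About 0.1 kg. It stands with 2 mm of play all round in one of three 30 mm deep holes of a fixed pale wooden caddy: underside 10 mm, top 110 mm above the bench. Red, black and blue fill the row of holes in any order.
- black_bottle: Same shape, size and origin, but black; in another hole; stays. The caddy block is 168 mm long, 70 mm wide, 40 mm high; its holes lie in one straight row along it, centred, 44 mm centre to centre, so 16 mm is free between bottles. The row runs left to right as the robot sees it (along y), turned up to 30 degrees either way; at right angles to the row both sides are open above the block.
- blue_bottle: Same shape, size and origin, but blue; in another hole; stays. At each end of the row the caddy has a wooden cheek, an upright board 85 mm high, 10 mm thick and 70 mm wide across the row, its inner face 16 mm from the end bottle, so an end bottle too can be gripped only across the row.
- dish: Round dark steel dish, fixed to the bench, open at the top: 80 mm in diameter at the foot, 72 mm at the rim, 26 mm high, the wall 7 mm thick (mouth 58 mm in diameter), its flat inner floor 8 mm above the bench. Origin at the centre of its underside, on the bench; z up. It lies to the right of the caddy.
Mind the look-alikes: they are no part of the job. There is more than one size of the red_bottle; the job needs the smallest. There is more than one size of the blue_bottle; the job needs the larger.

How it is judged:
On the way, in this order (a step that is already met when the one before it is completed fails the run):
1. the red bottle is drawn up clear of the caddy's holes: its underside more than 45 mm above the bench (height (world z) of red_bottle above 0.045 m), for 0.1 s.
2. still held by the fingers, the red bottle is lowered into the dish until its underside is within 10 mm of the dish's floor (horizontal distance between red_bottle and dish below 0.02 m and height (world z) of red_bottle below 0.018 m and contact force between the fingers and red_bottle above 0.5 N), for 0.05 s.
At the end, for the whole second after the job is handed in: The red bottle stands released, at rest and upright (within 0.15 rad) on the floor of the dish (underside below 14 mm, within 20 mm of the dish's centre), and the black and blue bottles still stand in their holes (moved less than 15 mm, tilted less than 0.2 rad) (horizontal distance between red_bottle and dish below 0.02 m and height (world z) of red_bottle below 0.014 m and angle between red_bottle's own z axis and vertical below 0.15 rad and linear speed of red_bottle below 0.03 m/s and distance of each of black_bottle, blue_bottle from where it was at the start of the episode below 0.015 m and angle between each of black_bottle, blue_bottle's own z axis and vertical below 0.2 rad); the robot touches nothing.
It fails at once if the black or the blue bottle is pulled out or knocked (moved more than 25 mm or tilted more than 0.35 rad) (distance of any of black_bottle, blue_bottle from where it was at the start of the episode above 0.025 m or angle between any of black_bottle, blue_bottle's own z axis and vertical above 0.35 rad).
It also fails if it takes over 38 s, if anything falls off the work surface, if the arm or the gripper's body presses on something with over 40 N, if the wrist force passes 120 N, or if a joint passes its speed limit or range.

## Working session

There is one attempt and no reset: what is moved stays moved. The work goes in short steps, Python scripts to look and compute and a tool call to move; the robot and the scene stay as the last step left them, time stands still between calls to the robot, and variables do not carry over. Pictures are saved under pics/ and viewed, about 8 in all and at most 12, crops included, and the job is handed in when it is done.

Besides the shell and the picture viewer there is one more tool, called after "Request:" as name(argument=value, ...) on one line, values as JSON. jog_arm: Moves the arm, as the interface text tells. Its arguments: {"type":"object","properties":{"jaw":{"type":"array"},"slide":{"type":"array"},"angular":{"type":"array"},"newtons":{"type":"number"}},"required":["jaw","slide","angular"]}

```bash
mkdir -p pics; cat > h.py <<'E'
import numpy as np, cv2
from station import telemetry, camera, calibration, bot, finder
def ray(c,uv):
    K=np.array(c['intrinsics']);k1=c['k1']
    d=np.linalg.inv(K)@[uv[0],uv[1],1]; s=d[:2].copy(); u=s.copy()
    for _ in range(20): u=s/(1+k1*(u@u))
    R=np.array(c['R']);t=np.array(c['t'])
    return -R.T@t, R.T@np.array([u[0],u[1],1])
def onz(c,uv,z):
    o,d=ray(c,uv); return o+d*(z-o[2])/d[2]
def proj(c,X):
    p=np.array(c['R'])@np.array(X)+np.array(c['t']); u=p[:2]/p[2]; u=u*(1+c['k1']*(u@u))
    K=np.array(c['intrinsics']); return (K@[u[0],u[1],1])[:2]
def save(im,n): cv2.imwrite('pics/'+n,im[:,:,::-1])
E
python3 - <<'E'
from h import *
s=telemetry.read_state(); print(s['clock'],s['position'],s['tool_rot'])
for n in ['top','scene']:
    c=calibration(n); save(camera(n),n+'1.png')
    print(n,-np.array(c['R']).T@np.array(c['t']))
    for q in ['red_bottle','black_bottle','blue_bottle','dish']:
        for r in finder.outline_of(q,n): 
            ys,xs=np.where(r['mask']); print(q,round(r['p'],2),np.round(r['xy']),xs.min(),xs.max(),ys.min(),ys.max(),np.round(onz(c,r['xy'],0.11 if 'b' in q else .026),3))
E
```

```text
0.0 [ 0.23158832 -0.57972206  0.23030943] [ 0.69439879  0.13425321 -0.6943949   0.13267299]
top [ 0.51384606 -0.02130589  0.70346414]
red_bottle 0.94 [239. 140.] 220 256 118 157 [0.66  0.115 0.11 ]
red_bottle 0.63 [233. 194.] 218 244 183 204 [0.575 0.12  0.11 ]
red_bottle 0.56 [268. 251.] 251 282 238 262 [0.49  0.063 0.11 ]
black_bottle 0.74 [259. 194.] 246 269 183 203 [0.576 0.081 0.11 ]
blue_bottle 0.8 [205. 194.] 190 219 184 203 [0.573 0.164 0.11 ]
blue_bottle 0.53 [200. 146.] 190 212 139 157 [0.648 0.176 0.11 ]
dish 0.81 [400. 218.] 378 423 195 239 [ 0.548 -0.151  0.026]
scene [ 0.50353817 -0.51731446  0.49022265]
red_bottle 0.92 [366. 146.] 357 378 116 178 [0.653 0.066 0.11 ]
red_bottle 0.78 [276. 170.] 268 290 137 200 [0.485 0.009 0.11 ]
red_bottle 0.51 [321. 136.] 315 328 127 161 [0.574 0.111 0.11 ]
black_bottle 0.89 [329. 153.] 318 332 140 162 [0.582 0.05  0.11 ]
blue_bottle 0.52 [355. 139.] 349 359 126 157 [0.638 0.092 0.11 ]
dish 0.6 [321. 282.] 300 348 256 303 [ 0.544 -0.17   0.026]
```

View pics/top1.png

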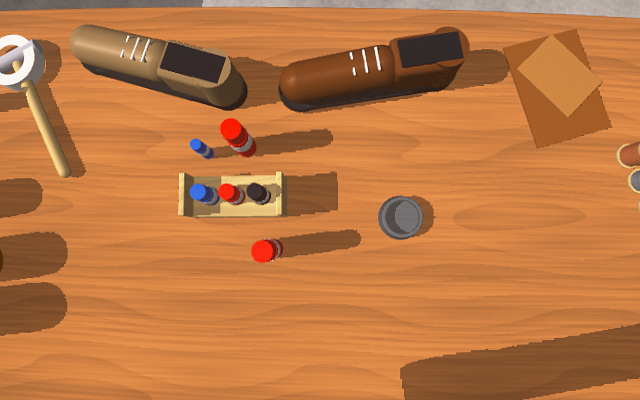

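View pics/scene1.png

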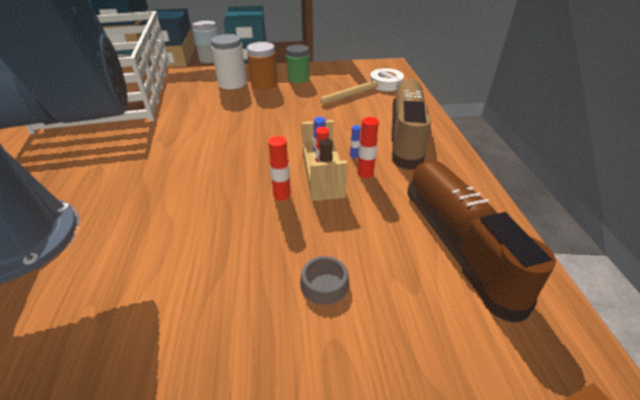

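The caddy row is blue, red, black at about (190–269, 194) in the top view, with the dish at (400, 218). Two larger red decoys stand in front (268, 251) and behind (239, 140), and a small blue decoy at (200, 146). Next I'll fit cylinders to the masks.

```bash
cat > fit.py <<'E'
from h import *
from scipy.optimize import minimize
def hull(c,x,y,prof):
    a=np.linspace(0,2*np.pi,24,endpoint=False)
    P=[proj(c,[x+r*np.cos(t),y+r*np.sin(t),z]) for r,z in prof for t in a]
    m=np.zeros((1600,2560),np.uint8)
    cv2.fillConvexPoly(m,cv2.convexHull(np.round((np.array(P)+.5)*4).astype(np.int32)),1)
    return cv2.resize(m.astype(np.float32),(640,400),interpolation=cv2.INTER_AREA)
def cyl(s,z0=0,zl=0): return [(.014*s,max(z0,zl)),(.014*s,z0+.07*s),(.013*s,z0+.1*s)]
def fit(obs,prof,x0,step):
    def f(p):
        v=0
        for c,m in obs:
            h=hull(c,p[0],p[1],prof(p)); v+=1-np.minimum(h,m).sum()/np.maximum(h,m).sum()
        return v
    sim=np.vstack([x0]+[np.array(x0)+np.eye(len(x0))[i]*step[i] for i in range(len(x0))])
    r=minimize(f,x0,method='Nelder-Mead',options=dict(initial_simplex=sim,xatol=1e-4,fatol=1e-4)); return r.x,r.fun
E
python3 - <<'E'
from fit import *
D={}
C={n:calibration(n) for n in('top','scene')}
for n in C:
    camera(n)
    for q in ['red_bottle','black_bottle','blue_bottle','dish']: D[n,q]=[(np.array(r['xy']),r['mask'].astype(np.float32)) for r in finder.outline_of(q,n)]
def get(n,q,uv):
    l=[m for x,m in D[n,q] if np.linalg.norm(x-uv)<12]; return [(C[n],l[0])] if l else []
cad=lambda p:cyl(1,.01,.04)
dec=lambda p:cyl(p[2])
for nm,q,t,x0 in [('red','red_bottle',(233,194),[.575,.12]),('black','black_bottle',(259,194),[.576,.08]),('blue','blue_bottle',(205,194),[.575,.164])]:
    print(nm,fit(get('top',q,t),cad,x0,[.01,.01]))
for nm,q,t,s,x0 in [('front','red_bottle',(268,251),(276,170),[.49,.06,1.3]),('back','red_bottle',(239,140),(366,146),[.65,.1,1.3]),('small','blue_bottle',(200,146),(355,139),[.64,.17,.7])]:
    print(nm,fit(get('top',q,t)+get('scene',q,s),dec,x0,[.01,.01,.1]))
dp=lambda p:[(.04,0),(.036,.026)]
print('dish',fit(get('top','dish',(400,218))+get('scene','dish',(321,282)),dp,[.548,-.15],[.01,.01]),fit(get('top','dish',(400,218)),dp,[.548,-.15],[.01,.01]))
im=camera('top'); save(cv2.resize(im[110:280,170:440],None,fx=2.9,fy=2.9,interpolation=cv2.INTER_CUBIC),'top2.png')
print(telemetry.read_state()['clock'])
E
```

```text
red (array([0.57899413, 0.13121749]), np.float64(0.057452261447906494))
black (array([0.58091147, 0.08723255]), np.float64(0.05257922410964966))
blue (array([0.57851273, 0.17614438]), np.float64(0.07704609632492065))
front (array([0.48933277, 0.07168759, 1.28915792]), np.float64(0.12117981910705566))
back (array([0.67178674, 0.12567834, 1.27940419]), np.float64(0.12458682060241699))
small (array([0.66036777, 0.19706534, 0.70927802]), np.float64(0.19544827938079834))
dish (array([ 0.54998457, -0.15495986]), np.float64(0.11728960275650024)) (array([ 0.55073961, -0.1553916 ]), np.float64(0.03864473104476929))
1.05
```

View pics/top2.png

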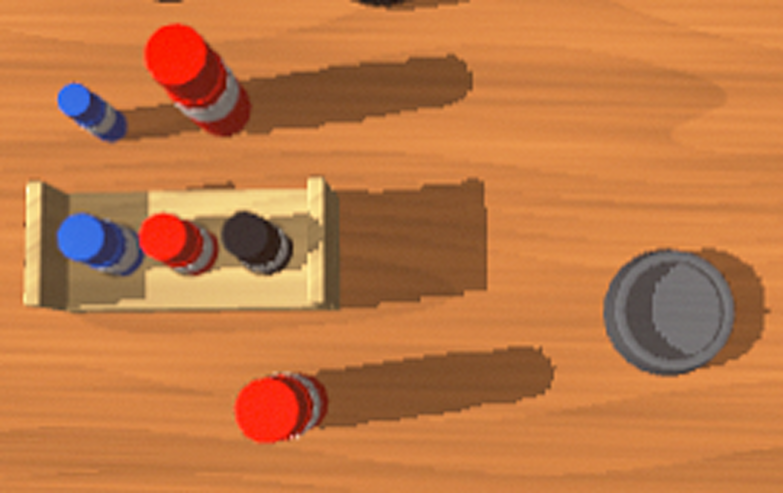

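The fit is consistent: pitch 44–45 mm and row yaw about 1.5°. The decoys leave room across the row. Now I'll work out the approach.

```bash
cat > rel.py <<'E'
from h import *
from scipy.spatial.transform import Rotation as Ro
def rel(target,yaw):
    "tool-frame shift (mm) and turn (deg) to reach target TCP with tool x down and jaws (tool y) at yaw (mod pi)"
    s=telemetry.read_state(); R=Ro.from_quat(s['tool_rot']).as_matrix(); p=np.array(s['position'])
    print('t',s['clock'],'p',np.round(p,4),'w',s['grip_width'],'F',np.round(s['ft_force'],1),'q',np.round(s['q'],2)); print('R',np.round(R,3).tolist())
    print('shift',np.round(R.T@(np.array(target)-p)*1000,1))
    for a in (yaw,yaw+np.pi):
        y=np.array([np.cos(a),np.sin(a),0]);x=np.array([0,0,-1.]);G=np.c_[x,y,np.cross(x,y)]
        print('turn',np.round(np.degrees(Ro.from_matrix(R.T@G).as_rotvec()),1))
E
python3 -c "
from rel import *
rel([.5795,.1315,.23],.027)"
```

```text
t 1.05 p [ 0.2317 -0.5804  0.2313] w 0.08539324252748011 F [-0.  -0.5 -0.3] q [-1.37  0.53  1.43 -0.    1.18 -0.18]
R [[-0.0, 0.371, -0.929], [-0.0, -0.929, -0.371], [-1.0, 0.0, 0.0]]
shift [   1.3 -532.3 -586.9]
turn [-69.8   0.   -0. ]
turn [110.2  -0.   -0. ]
```

Request:
jog_arm(jaw=[1,1,1,1,1,1,1,1,1,1], slide=[[0,-38,-42],[0,-38,-42],[0,-38,-42],[0,-38,-42],[0,-38,-42],[0,-38,-42],[0,-38,-42],[0,-38,-42],[0,-38,-42],[0,-38,-42]], angular=[[0,0,0],[0,0,0],[0,0,0],[0,0,0],[0,0,0],[0,0,0],[0,0,0],[0,0,0],[0,0,0],[0,0,0]])

```text
clock: 2.3
position: [0.4901, -0.0645, 0.2313]
tool_rot: [0.697, 0.126, -0.693, 0.134]
ft_force: [0.7, -0.5, 0.2]
grip_width: 0.0853
```

Request:
jog_arm(jaw=[1,1,1,1,1,1,1,1], slide=[[0,0,0],[0,0,0],[0,0,0],[0,0,0],[0,0,0],[0,0,0],[0,0,0],[0,0,0]], angular=[[-10,0,0],[-10,0,0],[-10,0,0],[-10,0,0],[-10,0,0],[-10,0,0],[-10,0,0],[0,0,0]])

```text
clock: 3.3
position: [0.4926, -0.0588, 0.2326]
tool_rot: [0.483, 0.512, -0.482, 0.523]
ft_force: [1.0, 1.1, -0.2]
grip_width: 0.0852
```

```bash
python3 -c "
from rel import *
rel([.5795,.1315,.23],.027)"
```

```text
t 3.3 p [ 0.4926 -0.0588  0.2326] w 0.0852330222973626 F [ 1.   1.1 -0.2] q [-0.34  0.35  1.76 -0.01  1.02 -0.41]
R [[0.012, 0.997, 0.07], [-0.01, 0.07, -0.998], [-1.0, 0.011, 0.011]]
shift [   1.8   99.9 -183.8]
turn [ 2.5  0.6 -0.7]
turn [-177.5    1.     0.9]
```

Request:
jog_arm(jaw=[1,1,1,1,1,1], slide=[[0,25,-46],[0,25,-46],[0,25,-46],[0,25,-46],[0,0,0],[0,0,0]], angular=[[0,0,0],[0,0,0],[0,0,0],[0,0,0],[2.5,0.6,-0.7],[0,0,0]])

```text
clock: 4.05
position: [0.5852, 0.1362, 0.232]
tool_rot: [0.5, 0.5, -0.499, 0.502]
ft_force: [-0.2, 0.2, -0.3]
grip_width: 0.0852
```

```bash
python3 - <<'E'
from rel import *
from fit import *
rel([.5795,.1315,.23],.027)
c=calibration('wrist'); im=camera('wrist'); save(im,'w1.png')
cad=lambda p:cyl(1,.01,.04)
print('cam',-np.array(c['R']).T@np.array(c['t']))
for q,x0 in [('red_bottle',[.579,.131]),('black_bottle',[.58,.087]),('blue_bottle',[.578,.176])]:
    for r in finder.outline_of(q,'wrist'):
        print(q,round(r['p'],2),np.round(r['xy']),'exp',np.round(proj(c,x0+[.1])), fit([(c,r['mask'].astype(np.float32))],cad,x0,[.008,.008]))
E
```

```text
t 4.05 p [0.5852 0.1362 0.232 ] w 0.0852365723723126 F [-0.2  0.2 -0.3] q [ 0.04  0.49  1.5  -0.    1.15  0.04]
R [[0.003, 1.0, 0.003], [-0.0, 0.003, -1.0], [-1.0, 0.003, 0.0]]
shift [ 2.  -5.7  4.6]
turn [-1.4  0.  -0.1]
turn [178.6  -0.2  -0. ]
cam [0.58543767 0.22017286 0.37393463]
red_bottle 0.89 [240. 236.] exp [316. 197.] (array([0.579, 0.131]), np.float64(1.0))
red_bottle 0.69 [404. 196.] exp [316. 197.] (array([0.579, 0.131]), np.float64(1.0))
red_bottle 0.6 [317. 185.] exp [316. 197.] (array([0.57951704, 0.13620867]), np.float64(0.06868195533752441))
black_bottle 0.8 [322. 228.] exp [318. 237.] (array([0.58065009, 0.0910771 ]), np.float64(0.11442291736602783))
blue_bottle 0.91 [313. 149.] exp [315. 152.] (array([0.57871546, 0.17873929]), np.float64(0.05346447229385376))
blue_bottle 0.91 [392. 128.] exp [315. 152.] (array([0.578, 0.176]), np.float64(1.0))
```

View pics/w1.png

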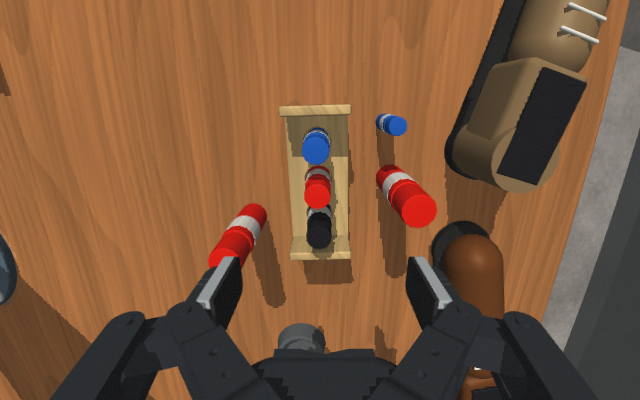

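The wrist view agrees in x (0.5795). In y it gives red 2–5 mm farther left, so I'll use 0.1335. Fingers clear the two decoys at (240, 236) and (404, 196).

Request:
jog_arm(jaw=[0.75,0.75,0.75,0.75,0.75,0.75], slide=[[0,-5.7,2.7],[30,0,0],[30,0,0],[30,0,0],[0,0,0],[0,0,0]], angular=[[-1.4,0,0],[0,0,0],[0,0,0],[0,0,0],[0,0,0],[0,0,0]])

```text
clock: 5.0
position: [0.5785, 0.1283, 0.1433]
tool_rot: [0.495, 0.505, -0.492, 0.508]
ft_force: [0.5, 0.4, -0.2]
grip_width: 0.0638
```

```bash
python3 -c "
from rel import *
rel([.5795,.1335,.046],.027)"
```

```text
t 5.0 p [0.5785 0.1283 0.1433] w 0.06375271221575449 F [ 0.5  0.4 -0.2] q [ 0.03  0.59  1.6  -0.    0.94  0.  ]
R [[0.006, 1.0, 0.026], [-0.001, 0.026, -1.0], [-1.0, 0.006, 0.001]]
shift [97.3  0.5 -5.2]
turn [-0.   0.1 -0.4]
turn [ 1.8e+02 -6.0e-01 -1.0e-01]
```

Request:
jog_arm(jaw=[0.75,0.75,0.75,0.75,0.75,0.75,0.75], slide=[[0,0.5,-5.2],[24,0,0],[24,0,0],[24,0,0],[20,0,0],[4,0,0],[0,0,0]], angular=[[0,0,-0.4],[0,0,0],[0,0,0],[0,0,0],[0,0,0],[0,0,0],[0,0,0]])

```text
clock: 5.88
position: [0.5879, 0.136, 0.0549]
tool_rot: [0.498, 0.502, -0.488, 0.512]
ft_force: [-0.4, 0.0, 0.1]
grip_width: 0.0641
```

```bash
python3 - <<'E'
from rel import *
rel([.5795,.1335,.046],.027)
save(camera('wrist'),'w2.png')
E
```

```text
t 5.875 p [0.5879 0.136  0.0549] w 0.06413322014957377 F [-0.4  0.   0.1] q [ 0.04  0.73  1.63 -0.    0.76  0.02]
R [[0.019, 0.999, 0.028], [0.0, 0.028, -1.0], [-1.0, 0.019, 0.0]]
shift [ 8.8 -8.7  2.2]
turn [ 0.   0.  -1.1]
turn [-179.9    1.7    0. ]
```

View pics/w2.png

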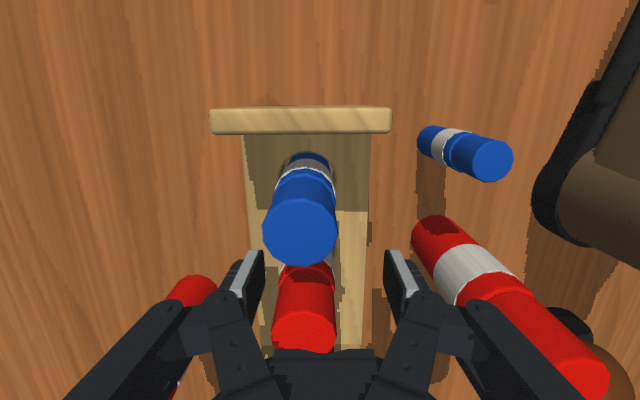

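The fingers straddle the red bottle at (305, 320), but the tool drifted about 8 mm in +x. I'll correct that and then lower the rest.

Request:
jog_arm(jaw=[0.75,0.75,0.75], slide=[[0,-8.7,2.2],[0,0,0],[0,0,0]], angular=[[0,0,-1.1],[0,0,0],[0,0,0]])

```text
clock: 6.3
position: [0.58, 0.1334, 0.0573]
tool_rot: [0.494, 0.506, -0.492, 0.508]
ft_force: [0.3, 0.2, 0.7]
grip_width: 0.0643
```

```bash
python3 - <<'E'
from rel import *
rel([.5795,.1335,.046],.027)
E
```

```text
t 6.3 p [0.58   0.1334 0.0573] w 0.06434758459871563 F [0.3 0.2 0.7] q [ 0.04  0.73  1.64 -0.    0.77  0.01]
R [[0.003, 1.0, 0.028], [-0.0, 0.028, -1.0], [-1.0, 0.003, 0.0]]
shift [11.3 -0.6 -0.1]
turn [ 0.   0.  -0.2]
turn [-180.     0.3    0. ]
```

Request:
jog_arm(jaw=[0.75,0.75,0.4,0,0,0,0,0,0], slide=[[10,-0.6,0],[0,0,0],[0,0,0],[0,0,0],[0,0,0],[0,0,0],[0,0,0],[0,0,0],[0,0,0]], angular=[[0,0,-0.2],[0,0,0],[0,0,0],[0,0,0],[0,0,0],[0,0,0],[0,0,0],[0,0,0],[0,0,0]], newtons=40)

```text
clock: 7.42
position: [0.5793, 0.1334, 0.0465]
tool_rot: [0.493, 0.507, -0.493, 0.507]
ft_force: [0.0, 0.0, -0.2]
grip_width: 0.027
```

```bash
python3 - <<'E'
from rel import *
rel([.5795,.1335,.046],.027)
E
```

```text
t 7.425 p [0.5793 0.1334 0.0465] w 0.026973656063301998 F [ 0.   0.  -0.2] q [ 0.04  0.74  1.64 -0.    0.76  0.01]
R [[-0.001, 1.0, 0.028], [-0.0, 0.028, -1.0], [-1.0, -0.001, 0.0]]
shift [ 0.5  0.2 -0.1]
turn [0.  0.  0.1]
turn [-1.8e+02 -1.0e-01  0.0e+00]
```

Request:
jog_arm(jaw=[0,0,0,0,0], slide=[[-10,0,0],[-10,0,0],[-10,0,0],[-10,0,0],[0,0,0]], angular=[[0,0,0],[0,0,0],[0,0,0],[0,0,0],[0,0,0]])

```text
clock: 8.05
position: [0.58, 0.1335, 0.0901]
tool_rot: [0.493, 0.507, -0.493, 0.507]
ft_force: [-0.2, 0.3, -0.5]
grip_width: 0.0268
```

```bash
python3 - <<'E'
from rel import *
rel([.5795,.1335,.171],.027)
E
```

```text
t 8.05 p [0.58   0.1335 0.0901] w 0.02680002864800586 F [-0.2  0.3 -0.5] q [ 0.04  0.68  1.62 -0.    0.84  0.01]
R [[0.001, 1.0, 0.028], [-0.0, 0.028, -1.0], [-1.0, 0.001, 0.0]]
shift [-80.9  -0.4  -0. ]
turn [ 0.   0.  -0.1]
turn [-1.8e+02  1.0e-01  0.0e+00]
```

Request:
jog_arm(jaw=[0,0,0,0,0,0,0,0], slide=[[-15,0,0],[-15,0,0],[-15,0,0],[-15,0,0],[-15,0,0],[-10,0,0],[0,0,0],[0,0,0]], angular=[[0,0,0],[0,0,0],[0,0,0],[0,0,0],[0,0,0],[0,0,0],[0,0,0],[0,0,0]])

```text
clock: 9.05
position: [0.5798, 0.1335, 0.1818]
tool_rot: [0.493, 0.506, -0.493, 0.507]
ft_force: [0.6, -1.0, -1.6]
grip_width: 0.0268
```

```bash
python3 - <<'E'
from rel import *
rel([.5505,-.155,.171],.027)
im=camera('scene'); save(cv2.resize(im[60:330,200:460],None,fx=2.2,fy=2.2,interpolation=cv2.INTER_CUBIC),'s2.png')
E
```

```text
t 9.05 p [0.5798 0.1335 0.1818] w 0.02675075174514448 F [ 0.6 -1.  -1.6] q [ 0.04  0.55  1.56 -0.    1.03  0.01]
R [[0.002, 1.0, 0.028], [-0.0, 0.028, -1.0], [-1.0, 0.002, 0.0]]
shift [ 10.8 -37.3 287.6]
turn [ 0.1  0.  -0.1]
turn [-179.9    0.2    0. ]
```

View pics/s2.png

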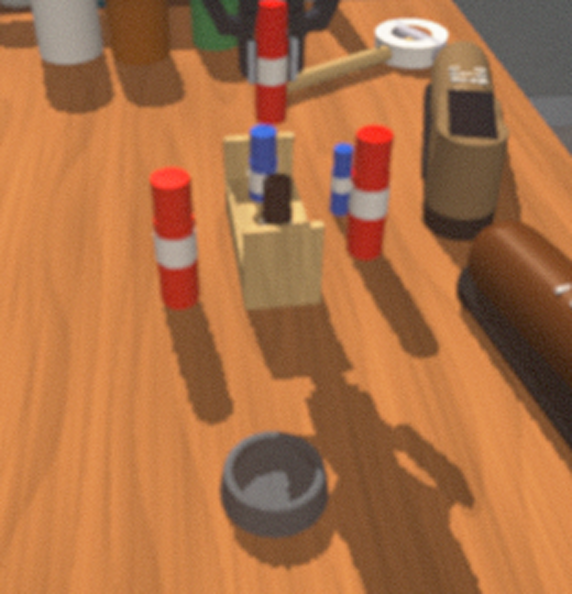

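The red bottle is held upright above the caddy (crop 272, 60), and the blue and black bottles still stand. Next is the move to the dish.

Request:
jog_arm(jaw=[0,0,0,0,0,0,0,0,0,0], slide=[[0,-3,20],[0,-4,32],[0,-5,36],[0,-5,36],[0,-5,36],[0,-5,36],[0,-4,32],[0,-3,25],[0,0,0],[0,0,0]], angular=[[0,0,0],[0,0,0],[0,0,0],[0,0,0],[0,0,0],[0,0,0],[0,0,0],[0,0,0],[0,0,0],[0,0,0]])

```text
clock: 10.35
position: [0.5452, -0.1378, 0.1765]
tool_rot: [0.491, 0.508, -0.497, 0.504]
ft_force: [-0.4, 0.9, -1.1]
grip_width: 0.0267
```

```bash
python3 - <<'E'
from rel import *
from fit import *
rel([.5505,-.155,.08],.027)
obs={}
for n in ('top','scene'):
    c=calibration(n); camera(n)
    for q in ('red_bottle','dish'):
        for r in finder.outline_of(q,n): print(n,q,round(r['p'],2),np.round(r['xy'])); obs.setdefault((n,q),[]).append((c,r['mask'].astype(np.float32),np.array(r['xy'])))
b=lambda z:lambda p:cyl(1,z)
s=telemetry.read_state(); p=s['position']; z0=p[2]-.0365
for n in ('top','scene'):
    e=proj(calibration(n),[p[0],p[1],z0+.06]); l=[o for o in obs[n,'red_bottle'] if np.linalg.norm(o[2]-e)<30]
    if l: print(n,'held bottle',fit([l[0][:2]],b(z0),list(p[:2]),[.008,.008]))
    l=obs.get((n,'dish'))
    if l: print(n,'dish',fit([l[0][:2]],lambda p:[(.04,0),(.036,.026)],[.55,-.155],[.008,.008]))
E
```

```text
t 10.35 p [ 0.5452 -0.1378  0.1765] w 0.02665988203066412 F [-0.4  0.9 -1.1] q [-0.44  0.52  1.64 -0.01  0.99 -0.46]
R [[-0.011, 1.0, 0.024], [-0.001, 0.024, -1.0], [-1.0, -0.011, 0.001]]
shift [96.5  5.9 17.3]
turn [-0.2  0.   0.6]
turn [179.8   1.   -0. ]
top red_bottle 0.94 [268. 250.]
top red_bottle 0.6 [239. 139.]
top dish 0.84 [390. 214.]
scene red_bottle 0.9 [277. 177.]
scene red_bottle 0.85 [324. 181.]
scene red_bottle 0.85 [370. 161.]
scene dish 0.73 [323. 283.]
top dish (array([ 0.55487546, -0.13699068]), np.float64(0.5969421863555908))
scene held bottle (array([ 0.54605915, -0.13689474]), np.float64(0.11449915170669556))
scene dish (array([ 0.54916941, -0.15399598]), np.float64(0.03548896312713623))
```

Request:
jog_arm(jaw=[0,0,0,0,0,0,0,0], slide=[[0,5,17],[0,0,0],[15,0,0],[20,0,0],[20,0,0],[15,0,0],[0,0,0],[0,0,0]], angular=[[0,0,0.6],[0,0,0],[0,0,0],[0,0,0],[0,0,0],[0,0,0],[0,0,0],[0,0,0]])

```text
clock: 11.65
position: [0.5517, -0.1541, 0.1019]
tool_rot: [0.493, 0.507, -0.493, 0.507]
ft_force: [0.0, 0.2, 0.2]
grip_width: 0.0265
```

```bash
python3 - <<'E'
from rel import *
rel([.550,-.1547,.0445],.027)
im=camera('scene'); save(cv2.resize(im[130:330,230:420],None,fx=2.9,fy=2.9,interpolation=cv2.INTER_CUBIC),'s3.png')
E
```

```text
t 11.65 p [ 0.5517 -0.1541  0.1019] w 0.026525489742107944 F [0.  0.2 0.2] q [-0.47  0.64  1.67 -0.    0.83 -0.49]
R [[0.0, 1.0, 0.028], [-0.0, 0.028, -1.0], [-1.0, 0.0, 0.0]]
shift [57.4 -1.8  0.6]
turn [ 0.  0. -0.]
turn [-180.    0.    0.]
```

View pics/s3.png

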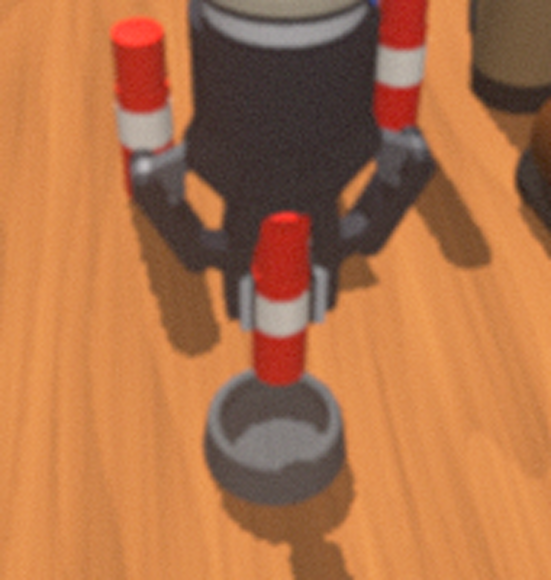

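The bottle hangs upright above the dish at crop (280, 380). Lowering now.

Request:
jog_arm(jaw=[0,0,0,0,0,0,0,0], slide=[[0,-1.8,0.6],[12,0,0],[12,0,0],[12,0,0],[10,0,0],[4,0,0],[0,0,0],[0,0,0]], angular=[[0,0,0],[0,0,0],[0,0,0],[0,0,0],[0,0,0],[0,0,0],[0,0,0],[0,0,0]])

```text
clock: 12.7
position: [0.5506, -0.1551, 0.0493]
tool_rot: [0.493, 0.506, -0.493, 0.508]
ft_force: [1.1, -0.1, -0.3]
grip_width: 0.0268
```

```bash
python3 - <<'E'
from rel import *
rel([.550,-.1547,.0445],.027)
E
```

```text
t 12.7 p [ 0.5506 -0.1551  0.0493] w 0.026803637797668426 F [ 1.1 -0.1 -0.3] q [-0.47  0.72  1.7  -0.    0.72 -0.5 ]
R [[0.002, 1.0, 0.028], [-0.001, 0.028, -1.0], [-1.0, 0.002, 0.001]]
shift [ 4.8 -0.6 -0.5]
turn [ 0.   0.1 -0.1]
turn [-1.8e+02  2.0e-01  1.0e-01]
```

Request:
jog_arm(jaw=[0,0,0,0], slide=[[2.5,-0.5,0],[1.5,0,0],[0,0,0],[0,0,0]], angular=[[0,0,-0.1],[0,0,0],[0,0,0],[0,0,0]])

```text
clock: 13.2
position: [0.5507, -0.1554, 0.046]
tool_rot: [0.493, 0.506, -0.493, 0.508]
ft_force: [0.4, 0.5, -0.8]
grip_width: 0.0269
```

```bash
python3 - <<'E'
from rel import *
rel([.550,-.1547,.0445],.027)
E
```

```text
t 13.2 p [ 0.5507 -0.1554  0.046 ] w 0.02686626942714618 F [ 0.4  0.5 -0.8] q [-0.47  0.73  1.7  -0.    0.71 -0.5 ]
R [[0.002, 1.0, 0.028], [-0.002, 0.028, -1.0], [-1.0, 0.002, 0.002]]
shift [ 1.5 -0.7 -0.8]
turn [ 0.   0.1 -0.1]
turn [-180.     0.2    0.2]
```

Request:
jog_arm(jaw=[0,0,0], slide=[[1,0,0],[1,0,0],[0,0,0]], angular=[[0,0,0],[0,0,0],[0,0,0]])

```text
clock: 13.58
position: [0.5509, -0.1555, 0.0445]
tool_rot: [0.493, 0.506, -0.493, 0.508]
ft_force: [-0.3, -0.4, -0.6]
grip_width: 0.0271
```

Request:
jog_arm(jaw=[0,0,0], slide=[[1,0,0],[0.7,0,0],[0,0,0]], angular=[[0,0,0],[0,0,0],[0,0,0]])

```text
clock: 13.95
position: [0.551, -0.1556, 0.0445]
tool_rot: [0.493, 0.505, -0.493, 0.508]
ft_force: [0.5, -0.3, -1.0]
grip_width: 0.0267
```

Request:
jog_arm(jaw=[0,0,0], slide=[[2,0,0],[0,0,0],[0,0,0]], angular=[[0,0,0],[0,0,0],[0,0,0]])

```text
clock: 14.32
position: [0.5514, -0.1559, 0.0446]
tool_rot: [0.493, 0.505, -0.493, 0.509]
ft_force: [-0.4, 0.6, 0.7]
grip_width: 0.0268
```

The height holds at 0.0445 m as predicted for floor contact, so I'll release.

Request:
jog_arm(jaw=[0.4,0.5,0.7,0.7,0.7], slide=[[0,0,0],[0,0,0],[0,0,0],[0,0,0],[0,0,0]], angular=[[0,0,0],[0,0,0],[0,0,0],[0,0,0],[0,0,0]])

```text
clock: 14.95
position: [0.5513, -0.1559, 0.0435]
tool_rot: [0.493, 0.505, -0.493, 0.509]
ft_force: [0.7, 0.7, 1.1]
grip_width: 0.06
```

Request:
jog_arm(jaw=[0.7,0.7,0.7,0.7,0.7,0.7,0.7,0.7], slide=[[-10,0,0],[-15,0,0],[-20,0,0],[-30,0,0],[-30,0,0],[-30,0,0],[0,0,0],[0,0,0]], angular=[[0,0,0],[0,0,0],[0,0,0],[0,0,0],[0,0,0],[0,0,0],[0,0,0],[0,0,0]])

```text
clock: 15.95
position: [0.5511, -0.1555, 0.1892]
tool_rot: [0.493, 0.503, -0.492, 0.511]
ft_force: [0.1, -0.3, -0.3]
grip_width: 0.06
```

```bash
python3 - <<'E'
from rel import *
from fit import *
rel([.550,-.1547,.2],.027)
im=camera('scene'); save(cv2.resize(im[90:330,230:430],None,fx=2.5,fy=2.5,interpolation=cv2.INTER_CUBIC),'s4.png')
c=calibration('scene')
for r in finder.outline_of('red_bottle','scene'):
    print(np.round(r['xy']))
    if abs(np.array(r['xy'])-proj(c,[.55,-.155,.08])).max()<25: print(fit([(c,r['mask'].astype(np.float32))],lambda p:cyl(1,.008,.03),[.55,-.155],[.01,.01]))
E
```

```text
t 15.95 p [ 0.5511 -0.1555  0.1892] w 0.05997734673189959 F [ 0.1 -0.3 -0.3] q [-0.47  0.51  1.62 -0.    1.01 -0.5 ]
R [[0.009, 1.0, 0.028], [-0.006, 0.028, -1.0], [-1.0, 0.009, 0.006]]
shift [-10.8  -1.   -0.7]
turn [ 0.1  0.4 -0.5]
turn [-179.9    0.8    0.6]
[282. 182.]
[327. 259.]
(array([ 0.54904146, -0.16953298]), np.float64(0.16171061992645264))
[366. 144.]
```

View pics/s4.png

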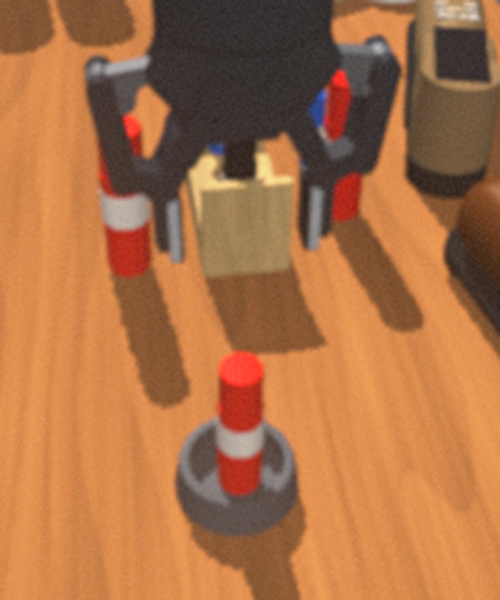

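The bottle stands upright in the dish (crop 240, 430), with the gripper clear. My fit clipped the model at z = 30 mm, which may bias y, so I'll check it again.

```bash
python3 - <<'E'
from rel import *
from fit import *
c=calibration('scene'); camera('scene')
for r in finder.outline_of('red_bottle','scene'):
    if abs(np.array(r['xy'])-[327,259]).max()<15:
        m=r['mask'].astype(np.float32); ys,xs=np.where(m); print('mask',xs.min(),xs.max(),ys.min(),ys.max())
        print('top exp',proj(c,[.55,-.155,.108]),'base',proj(c,[.55,-.155,.008]))
        for zl in (.008,.015,.02): print(zl,fit([(c,m)],lambda p:cyl(1,.008,zl),[.55,-.155],[.01,.01]))
c=calibration('top'); im=camera('top')
for q in('red_bottle','blue_bottle','black_bottle'):
  for r in finder.outline_of(q,'top'): print(q,round(r['p'],2),np.round(r['xy'],1))
save(cv2.resize(im[120:270,180:430],None,fx=3,fy=3,interpolation=cv2.INTER_CUBIC),'t4.png')
E
```

```text
mask 316 334 232 287
top exp [324.73797079 236.50668302] base [324.22599032 280.52508908]
0.008 (array([ 0.55044058, -0.15618617]), np.float64(0.08082818984985352))
0.015 (array([ 0.55014901, -0.15906415]), np.float64(0.05748778581619263))
0.02 (array([ 0.5497696 , -0.16175287]), np.float64(0.08070462942123413))
red_bottle 0.88 [407.8 214.6]
red_bottle 0.79 [238.7 139.7]
red_bottle 0.56 [268.1 248.4]
blue_bottle 0.77 [200.5 150.1]
blue_bottle 0.57 [204.5 193.2]
black_bottle 0.65 [258.6 194.4]
```

View pics/t4.png

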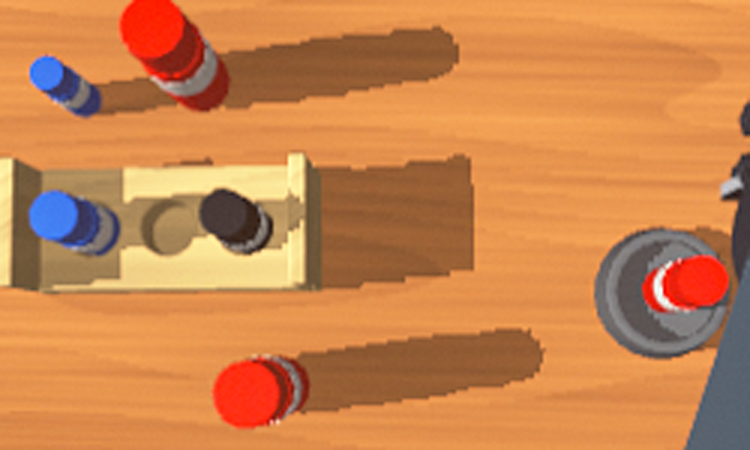

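```bash
python3 -c "
from h import *
print(bot.close_job())"
```

```text
the job is handed in; nothing more can be done
None
```

The red bottle is standing upright in the dish, and the job is handed in; it reports no verdict. I gripped the bottle across the row, drew it straight up out of the middle hole and carried it over. I then lowered it until it rested on the dish floor, let go and backed the gripper away upwards. The clock read about 16 s of the 38 s allowed.

- **Red bottle:** the final pictures show it upright. The usable position fits put it at about (0.550, −0.156 to −0.162), so 1–7 mm from the dish centre.
- **Neighbours:** the black and blue bottles stand in their holes as before (top-view positions within 1 px of the start), and the decoys are still upright where they stood.
- **Gripper:** it is clear of everything, and the force reading is about zero.

**Checks that disagreed:**
- An early position fit gave y = −0.170, about 15 mm off centre. It cut off the lower part of the bottle; refitting with more of it included gave the values above.
- The wrist camera put the row 2–5 mm farther left than the top camera did, so I gripped in between.
- The force sensor showed no clear touchdown. I took floor contact from the height holding at the expected 0.0445 m.

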